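Close up the sample roaster for the next batch

TASK

Get the tabletop sample roaster ready for its next batch: with the fingertips, push the chaff drawer in its base fully home and push the drum door on its face fully shut, in either order, without slamming them and without taking the handle or the door between the fingers. Leave the steel cup, glass, scale and all the other loose things on the table where they stand.

Things in the scene. Friction and masses are not known exactly. Their poses are not given: they have to be found in the camera images.
- roaster: tabletop coffee sample roaster, fixed: charcoal box base 440 long (its x) x 240 wide x 100 high, on it at the front a round steel cooling tray, then an upright steel face plate with a door, and a red drum behind. Origin: centre of the underside, on the table; its own -x is the front (drawer and door side); turned about z only. Nothing rises above 262 mm less than 55 mm behind the face plate
- face_top (a point): middle of the top edge of the steel face plate, on its front surface: 262 above the table, at roaster (x, y) = (-24, 0); the plate is 200 wide. A wooden-handled sampling tryer (20 across) sticks out 45 from the plate at roaster y = -80, 165 above the table
- hopper_mouth (a point): centre of the mouth of the steel bean hopper on the drum: 120 across, 370 above the table, at roaster (x, y) = (95, 0); its funnel begins 295 above the table
- tray_rim (a point): centre of the rim of the round cooling tray on the base: 172 across, 136 above the table, at roaster (x, y) = (-122, 0)
- chaff_drawer (a joint): how far the chaff drawer is pulled out of the front of the base along the roaster's -x, in m: 0 = fully home, up to 0.15. Slides stiffly (about 2 N) and stays where it is left. Front panel 180 wide, 21 to 86 above the table, its front face at roaster x = -226 when home; an open steel tray 160 wide is behind it
- drawer_handle (a point): middle of the front (outer) side of the drawer's bar handle: a dark wooden round bar 12 thick and 100 long, parallel to the roaster's y, 61 above the table, its outer side 36 out from the drawer's panel; moves with the drawer. At roaster (x, y) = (-262, 0) when the drawer is home
- drum_door (a joint): opening angle of the drum door in rad: 0 = shut flat against the face plate, up to 1.6. It turns about an upright hinge on the roaster's +y side of the face and its free edge (roaster -y side when shut) swings out to the roaster's -x. Stiff hinge (about 0.5 N at the free edge): it stays where it is left
- door_hinge (a point): point on the upright hinge line of the drum door, 230 above the table, at roaster (x, y) = (-28, +60)
- door_edge (a point): point on the door's outer face, 90 from the hinge line, 230 above the table; moves with the door. Door: dark steel plate 10 thick, reaching 117 from the hinge line, 145 to 250 above the table, outer face 8 in front of the hinge line, round sight glass (3 proud) in the middle, and at the bottom corner by the free edge a black ball handle (its top 171 above the table, 28 out from the face)
- tumbler: loose steel cup, 72 across, 115 tall, standing on the table on the roaster's -y side beside the drawer; leave it alone. Origin: centre of its underside
- shot_glass: loose small clear glass, 50 across, 65 tall, standing on the roaster's +y side; leave it alone. Origin: centre of its underside
- timer: loose white timer, 72 x 105 x 22, lying on the roaster's +y side; leave it alone. Origin: centre of its underside
- scale: loose black coffee scale, 160 x 220 x 33; leave it alone. Origin: centre of its underside
- paddle: loose wooden stirring paddle, 190 long (along its x) x 26 x 6, lying on the table; leave it alone. Origin: on its underside near the middle
- tub: loose white plastic bowl, 130 across, 75 tall; leave it alone. Origin: centre of its underside

How it is judged:
By the outcome, as a careful person would: the job done as asked, in the order asked, and still so for the second after the job is handed in, with the robot touching nothing.
It also fails if it takes over 48 s, if anything falls off the work surface, if the arm or the gripper's body presses on something with over 40 N, if the wrist force passes 120 N, or if a joint passes its speed limit or range.

ROBOT

A 7-joint arm with a two-finger parallel gripper is mounted at the origin on the work surface. World frame = base frame: x ahead of the robot, y to its left, z up, the work surface at z = 0. Lengths are in m, angles in rad, forces in N, time in s.
With the tool pointing down it reaches from about 0.425 to 0.975 m from the base axis. Payload 16.7 kg.
Tool frame: the origin (TCP) lies at the very end of the fingers, on their centre line; the grasp point (between the pads) lies 19 mm behind it; z points along the fingers, y is the direction in which the jaws open and shut (so a half turn about z gives the same grasp; the last joint's range is limited). The gripper opens to 85 mm and grips with 20 to 120 N. Pads are 22 mm wide; open, the fingers measure 114 mm over their backs; the gripper's body (76 mm by 85 mm) begins 54 mm behind the grasp point. The pads swing forward as they close: fully open they stand 13 mm farther back than shut.
Start: joints at [1.145, 0.426, 0.074, 1.606, -0.034, 1.111, -0.067], TCP at [0.184, -0.649, 0.231] pointing down, gripper open.
Joint ranges: [-2.85, 2.85], [-0.5, 2.14], [-1.23, 1.37], [0.21, 2.46], [-1.02, 4.16], [0.16, 2.05], [-2.73, 2.73]. Speed limits (rad/s): [1.89, 1.89, 2.39, 2.39, 3.01, 3.01, 3.01].

INTERFACE

Orientations are given as a rotation vector (axis times angle).
In Python, from workcell import sensors, optics, env gives the robot as it stands. The module is installed in compiled form; this text tells all that it offers.
- The arm moves only by the shell command python3 -m jog 'ROWS' [FORCE]. ROWS is JSON, a list of rows, each a list of 7 numbers: the shift along the world's x, y, z in m, then the turn, a rotation vector about the world's x, y, z in rad, then the closure, from 0 (fully open) to 1 (shut). In form: [[x, y, z, ax, ay, az, fingers], ...]. A call has 1 to 8 rows; each row is the pose to reach, as a shift and turn from the pose commanded when the call began; what a row does not reach only later rows make up. A row lasts 1/10 s, in which the tool goes at most 50 mm and 8.59 degrees, less where a joint would pass 70% of its speed; a pose out of reach is approached as far as the arm can. A call with a gripper value outside its range is refused whole. The fingers move at their own pace and stop on an object; FORCE is the grip in N (left out, the last holds). Time passes only in rows, so rows that repeat a pose let the fingers close. It gives the time, the measured TCP pose, the force and the opening at its end, in the units of the state.
- sensors.read_state(): the state, without advancing time (a new reading comes with each control period).
- optics.grab_frame(name): name is "scene" or "top" or "wrist"; returns the picture (400x640x3 uint8, red, green, blue); there is no depth.
- optics.camera_model(name): a dict with "mtx" (3x3 intrinsics, pixels), "pose" (4x4, takes a point from camera to world coordinates); the wrist camera has in their place "hand_eye" (4x4, takes a point from camera to tool coordinates, whose origin is the TCP and whose axes are the flange's). Camera axes: x right, y up, looking along -z (the intrinsics and any distortion apply to the point x, -y, -z); pixel columns grow to the right and rows downward; lengths in m; the calibration is good to about 2 mm. A picture is of the moment at which its call begins: read the wrist's pose just before it. camera_model takes no time and is no camera call.
- env.hand_in(): hands the job in, once; it reports no verdict.
The state is a dict: "clock": time; "joints": joint angles; "qd": joint speeds; "effort": joint torques, N m; "eef_pos": TCP position; "ee_rot": TCP orientation; "force": force on the tool from outside, world axes, zero at the start; "moment": the same for the moment, N m; "gripper_width": finger opening in m.
Only numpy, scipy, OpenCV 4.12 (cv2) and the standard library are available. Lean on these libraries where they do the work, as an engineer would, in place of code of your own. Each camera call takes 0.05 s, during which the arm holds its last target.

## Working session

There is one attempt and no reset: what is moved stays moved. The work goes in short steps, Python scripts to look and compute and a shell command to move; the robot and the scene stay as the last step left them, time stands still between calls to the robot, and variables do not carry over. Pictures are saved under pics/ and viewed, and the job is handed in when it is done.

```bash
mkdir -p pics; python3 - <<'E'
from workcell import sensors, optics
import cv2,numpy as np
s=sensors.read_state();print(s)
for n in("scene","top","wrist"):
    f=optics.grab_frame(n);cv2.imwrite(f"pics/{n}0.png",f[:,:,::-1])
    m=optics.camera_model(n);print(n,{k:np.round(v,4).tolist() if not isinstance(v,str) else v for k,v in m.items()})
E
```

```text
{'clock': 0.0, 'joints': array([ 1.14449365,  0.42676377,  0.0738467 ,  1.60660883, -0.03406508,
        1.110803  , -0.06709169]), 'qd': array([ 0.00072234, -0.00055105,  0.00060862, -0.0023174 ,  0.00033292,
       -0.00037613,  0.00022469]), 'effort': array([-3.74240981e-04, -9.49831295e+01,  3.76051068e+00, -4.63519764e+01,
        1.91683508e-02,  1.00046239e-02,  5.30989439e-05]), 'eef_pos': array([ 0.18431662, -0.64892042,  0.23058849]), 'ee_rot': array([-3.11027802e+00, -4.33229942e-01,  4.87269420e-04]), 'force': array([ 0.22488626,  0.28512239, -0.22724262]), 'moment': array([-0.04717912,  0.00768651,  0.02551335]), 'gripper_width': 0.08527470650800756}
scene {'mtx': [[377.4405, 0.0, 323.6686], [0.0, 377.4405, 202.2066], [0.0, 0.0, 1.0]], 'pose': [[0.8732, -0.4094, 0.2646, 0.866], [0.4874, 0.7311, -0.4774, -0.6069], [0.002, 0.5458, 0.8379, 1.236], [0.0, 0.0, 0.0, 1.0]]}
top {'mtx': [[465.6518, 0.0, 318.0049], [0.0, 465.6518, 202.2338], [0.0, 0.0, 1.0]], 'pose': [[-0.017, 0.9962, -0.0849, 0.4003], [-0.9999, -0.017, 0.0002, -0.0525], [-0.0013, 0.0848, 0.9964, 1.9237], [0.0, 0.0, 0.0, 1.0]]}
wrist {'mtx': [[309.5528, 0.0, 327.0466], [0.0, 309.5528, 194.7316], [0.0, 0.0, 1.0]], 'hand_eye': [[-0.0001, 0.9482, 0.3176, 0.0811], [1.0, 0.0002, -0.0002, 0.0], [-0.0003, 0.3176, -0.9482, -0.1427], [0.0, 0.0, 0.0, 1.0]]}
```

View pics/scene0.png

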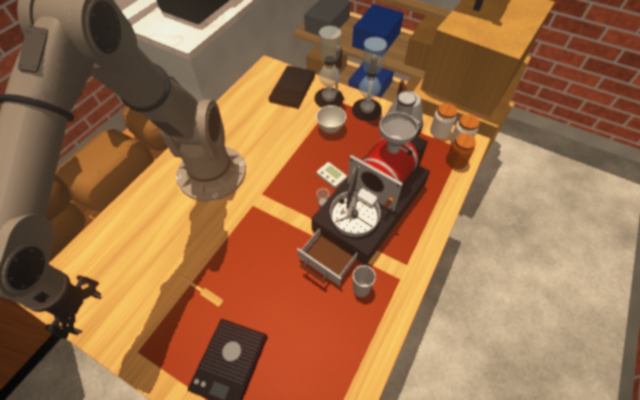

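View pics/top0.png

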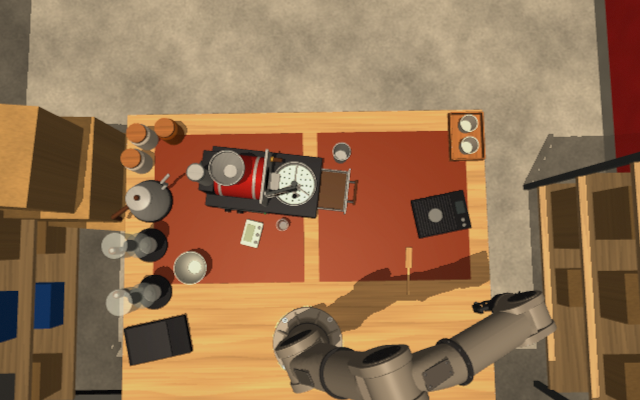

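View pics/wrist0.png

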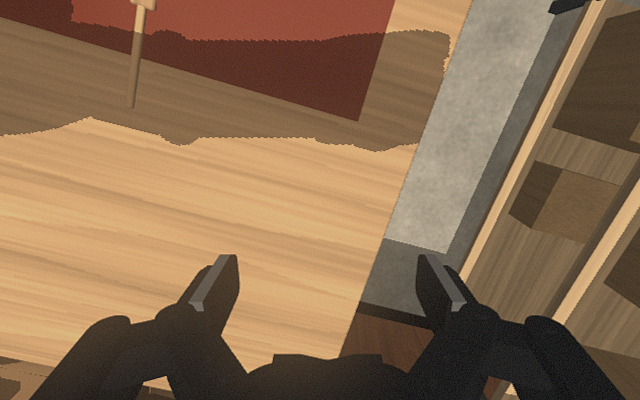

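```bash
python3 - <<'E'
import cv2
a=cv2.imread("pics/top0.png")[130:280,180:380];cv2.imwrite("pics/topc.png",cv2.resize(a,None,fx=4,fy=4,interpolation=cv2.INTER_CUBIC))
a=cv2.imread("pics/scene0.png")[80:310,270:450];cv2.imwrite("pics/scenec.png",cv2.resize(a,(468,598),interpolation=cv2.INTER_CUBIC))
E
```

```text
(no output)
```

View pics/topc.png

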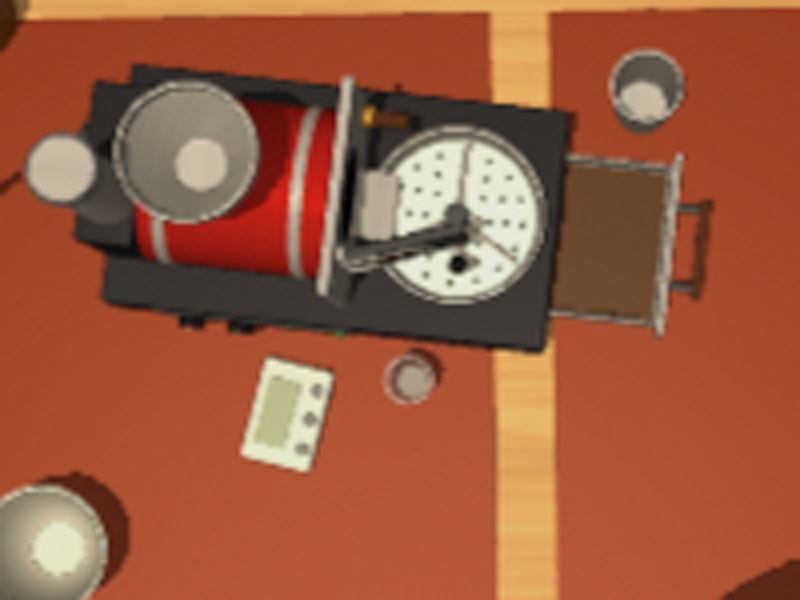

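View pics/scenec.png

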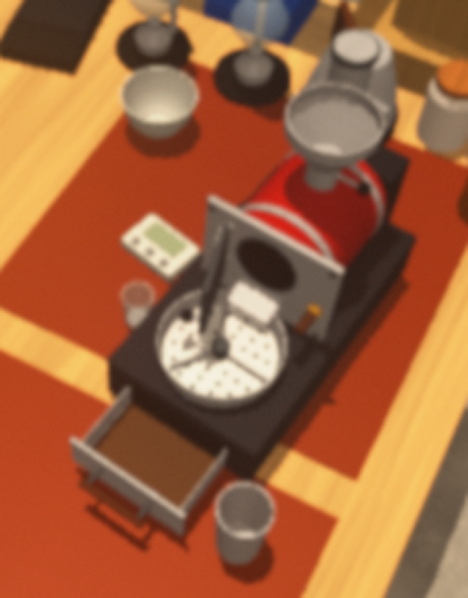

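```bash
cat >h.py <<'E'
import numpy as np, cv2
from workcell import sensors, optics
def ray(n,u,v,T=None):
    m=optics.camera_model(n);K=m["mtx"];P=m["pose"] if T is None else T
    d=np.array([(u-K[0,2])/K[0,0],-(v-K[1,2])/K[1,1],-1]);return P[:3,3],P[:3,:3]@d
def pl(n,u,v,z,T=None):
    c,d=ray(n,u,v,T);return c+d*(z-c[2])/d[2]
def proj(n,p,T=None):
    m=optics.camera_model(n);K=m["mtx"];P=m["pose"] if T is None else T
    q=P[:3,:3].T@(np.asarray(p)-P[:3,3]);return np.array([K[0,0]*q[0]/-q[2]+K[0,2],K[1,1]*-q[1]/-q[2]+K[1,2]])
def crop(u,v): return 180+(u+.5)/4-.5,130+(v+.5)/4-.5
E
python3 - <<'E'
from h import *
m={k:v for k,v in optics.camera_model("top").items() if k not in("mtx","pose")};print(m)
g=lambda u,v,z:pl("top",*crop(u,v),z)
P={"tray":(460,213,.136),"hop":(187,152,.37),"fa":(354,80,.262),"fb":(331,294,.262),"h1":(712,202,.061),"h2":(699,297,.061),"pan1":(682,157,.086),"pan2":(661,334,.086),"b1":(572,113,.1),"b2":(545,350,.1),"edge":(465,235,.25),"hinge":(345,255,.25),"cup":(647,90,.115),"glass":(411,378,.065)}
W={k:g(*p)for k,p in P.items()}
for k in W:print(k,W[k].round(4))
d=W["hop"]-W["tray"];print("yaw",np.arctan2(d[1],d[0]),np.linalg.norm(d[:2]))
for a,b in(("fa","fb"),("h1","h2"),("pan1","pan2"),("b1","b2")):
    d=W[b]-W[a];print(a,np.arctan2(d[1],d[0])-np.pi/2+2*np.pi*0,np.linalg.norm(d[:2]))
E
```

```text
{}
tray [0.6292 0.0363 0.136 ]
hop [0.6549 0.2541 0.37  ]
fa [0.7358 0.1243 0.262 ]
fb [0.542  0.1465 0.262 ]
h1 [ 0.6456 -0.214   0.061 ]
h2 [ 0.5498 -0.1986  0.061 ]
pan1 [ 0.688  -0.1831  0.086 ]
pan2 [ 0.5117 -0.1583  0.086 ]
b1 [ 0.7316 -0.0741  0.1   ]
b2 [ 0.4971 -0.0435  0.1   ]
edge [0.5945 0.0264 0.25  ]
hinge [0.5781 0.135  0.25  ]
cup [ 0.7505 -0.1481  0.115 ]
glass [0.4733 0.0908 0.065 ]
yaw 1.4530872883725747 0.21926746546649192
fa 1.4571359170902314 0.19506849292868325
h1 1.4117785374226135 0.0970157977231966
pan1 1.431099881262793 0.177943350530425
b1 1.4408667887945934 0.23649965314573138
```

```bash
python3 - <<'E'
from h import *
W=np.array([[.6292,.0363],[.6549,.2541],[.7358,.1243],[.542,.1465],[.7316,-.0741],[.4971,-.0435]])
R=np.array([[-.122,0],[.095,0],[-.024,-.1],[-.024,.1],[-.22,-.12],[-.22,.12]])
a=W-W.mean(0);b=R-R.mean(0)
H=b.T@a;th=np.arctan2(H[0,1]-H[1,0],H[0,0]+H[1,1])
c,s=np.cos(th),np.sin(th);M=np.array([[c,-s],[s,c]]);t=W.mean(0)-M@R.mean(0)
print(th,t,(W-(R@M.T+t)).round(4))
np.savez("pose.npz",M=M,t=t,th=th)
inv=lambda p:M.T@(np.array(p)-t); f=lambda x,y:M@np.array([x,y])+t
for n,p in dict(h=(.5977,-.2063),pan=(.6,-.1707),edge=(.5945,.0264),cup=(.7505,-.1481),glass=(.4733,.0908)).items():print(n,inv(p).round(4))
print("hinge",f(-.028,.06),"home handle",f(-.262,0))
E
```

```text
1.4453452556001 [0.64250633 0.15909213] [[ 0.002  -0.0018]
 [ 0.0005  0.0008]
 [-0.0029  0.0015]
 [ 0.0017 -0.0013]
 [-0.0024  0.0001]
 [ 0.0012  0.0007]]
h [-0.3681 -0.0013]
pan [-0.3325  0.0009]
edge [-0.1377  0.031 ]
cup [-0.2913 -0.1456]
glass [-0.0889  0.1593]
hinge [0.57947443 0.13881951] home handle [ 0.60972429 -0.1008489 ]
```

```bash
python3 - <<'E'
from h import *
d=np.load("pose.npz");M,t=d["M"],d["t"];f=lambda x,y:(M@np.array([x,y])+t).round(4)
print("pre",f(-.43,0),"contact",f(-.368-.0145,0),"home",f(-.2765,0), "xdir",M[:,0])
hx=np.array([-.028,.06])
for th in(1.35,1.31,1.1,.9,.7,.5,.3,.15,0):
    for off in(.02,.05) if th==1.35 else (.02,):
        p=hx+.095*np.array([-np.sin(th),-np.cos(th)])+(off)*np.array([-np.cos(th),np.sin(th)])
        print(th,off,p.round(4),f(*p))
E
python3 -m jog '[[0.04,0.035,0,0,0,-0.05,1],[0.08,0.07,0,0,0,-0.1,1],[0.12,0.11,0,0,0,-0.15,1],[0.16,0.15,0,0,0,-0.2,1],[0.2,0.185,0,0,0,-0.25,1],[0.24,0.22,0,0,0,-0.3,1],[0.28,0.26,0,0,0,-0.35,1],[0.32,0.3,0,0,0,-0.4,1]]' 40
```

```text
pre [ 0.5887 -0.2675] contact [ 0.5946 -0.2204] home [ 0.6079 -0.1152] xdir [0.12512227 0.99214133]
1.35 0.02 [-0.1251  0.0587] [0.5686 0.0423]
1.35 0.05 [-0.1316  0.088 ] [0.5387 0.0395]
1.31 0.02 [-0.1249  0.0548] [0.5725 0.042 ]
1.1 0.02 [-0.1217  0.0347] [0.5928 0.0427]
0.9 0.02 [-0.1148  0.0166] [0.6117 0.0472]
0.7 0.02 [-0.1045  0.0002] [0.6292 0.0554]
0.5 0.02 [-0.0911 -0.0138] [0.6448 0.067 ]
0.3 0.02 [-0.0752 -0.0248] [0.6578 0.0814]
0.15 0.02 [-0.062  -0.0309] [0.6655 0.0937]
0 0.02 [-0.048 -0.035] [0.6712 0.1071]
clock: 0.95
eef_pos: [0.478, -0.3749, 0.2313]
ee_rot: [-3.135, 0.197, 0.0]
force: [0.5, -0.5, 0.1]
gripper_width: 0.0001
```

```bash
python3 -m jog '[[0.03,0.02,0,0,0,0,1],[0.06,0.05,0,0,0,0,1],[0.084,0.07,-0.02,0,0,0,1],[0.084,0.07,-0.05,0,0,0,1],[0.084,0.07,-0.08,0,0,0,1],[0.084,0.07,-0.08,0,0,0,1]]'
python3 - <<'E'
from h import *
s=sensors.read_state();print(s["eef_pos"],s["joints"])
for n in("scene","top","wrist"):
    f=optics.grab_frame(n);cv2.imwrite(f"pics/{n}1.png",f[:,:,::-1])
a=cv2.imread("pics/top1.png")[130:280,220:420];cv2.imwrite("pics/topc1.png",cv2.resize(a,None,fx=4,fy=4,interpolation=cv2.INTER_CUBIC))
E
```

```text
clock: 1.55
eef_pos: [0.5588, -0.3053, 0.1474]
ee_rot: [-3.133, 0.192, 0.01]
force: [-0.2, 0.4, -0.0]
gripper_width: -0.0002
[ 0.55876385 -0.30525725  0.14735851] [ 0.43473951  0.45048419 -0.04690699  1.76288462  0.02513103  0.93532586
 -1.31596521]
```

View pics/wrist1.png

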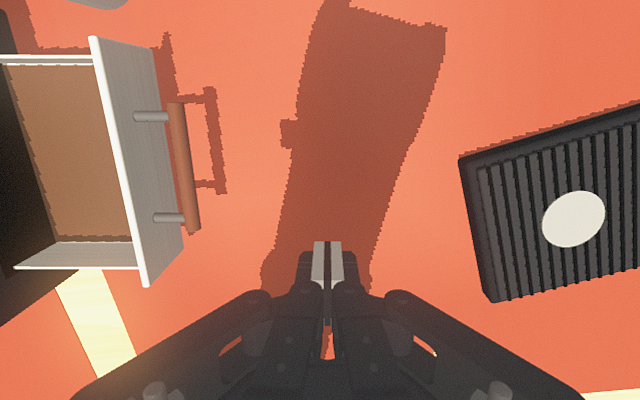

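View pics/scene1.png

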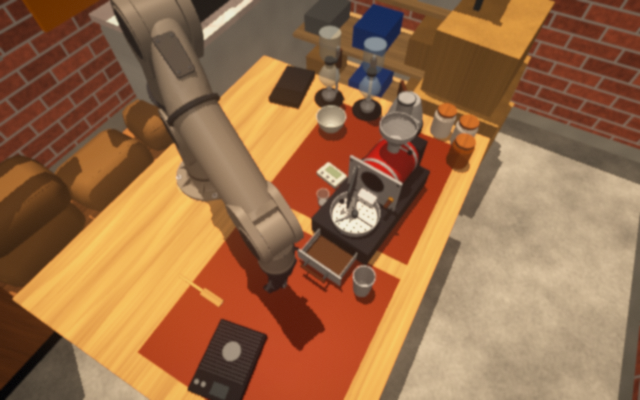

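View pics/topc1.png

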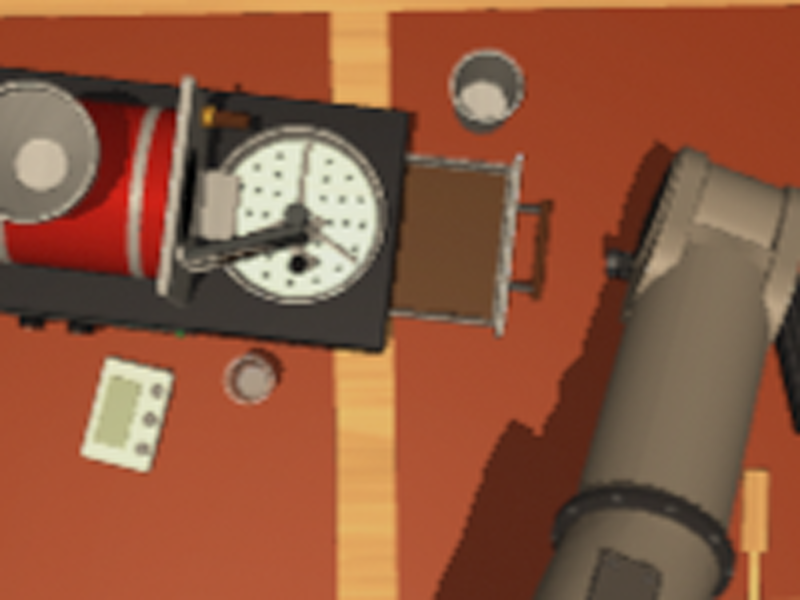

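```bash
python3 -m jog '[[0,0,0,0.12,-0.015,0,1],[0,0,0,0.24,-0.03,0,1],[0,0,0,0.347,-0.044,0,1],[0,0,0,0.347,-0.044,0,1]]'
python3 - <<'E'
from h import *
s=sensors.read_state();print(s["eef_pos"],s["joints"])
R=cv2.Rodrigues(s["ee_rot"])[0];d=np.load("pose.npz");print((d["M"].T@R[:2]).round(3),R[2].round(3), d["M"].T@(s["eef_pos"][:2]-d["t"]))
for n in("scene","wrist"):
    f=optics.grab_frame(n);cv2.imwrite(f"pics/{n}2.png",f[:,:,::-1])
a=cv2.imread("pics/scene2.png")[150:310,220:420];cv2.imwrite("pics/scene2c.png",cv2.resize(a,None,fx=3.7,fy=3.7,interpolation=cv2.INTER_CUBIC))
E
```

```text
clock: 2.1
eef_pos: [0.5596, -0.3111, 0.1521]
ee_rot: [-2.785, 0.18, -0.035]
force: [-0.7, -1.1, 0.1]
gripper_width: -0.0001
[ 0.55962082 -0.31105442  0.15209268] [ 0.68027221  0.54912533 -0.15109162  1.63997866 -0.27066965  1.11641082
 -1.01571423]
[[-0.004 -0.939  0.344]
 [-1.     0.003 -0.003]] [ 0.002 -0.344 -0.939] [-0.47682265  0.02340833]
```

View pics/scene2c.png

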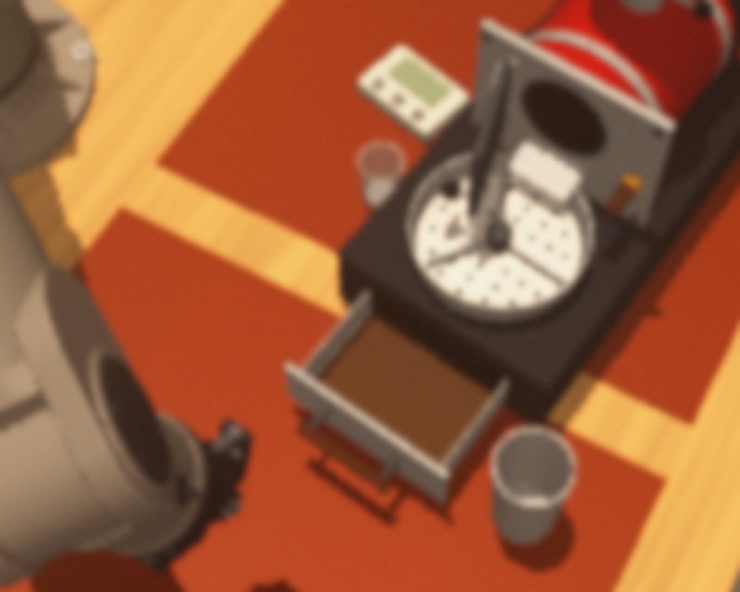

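View pics/wrist2.png

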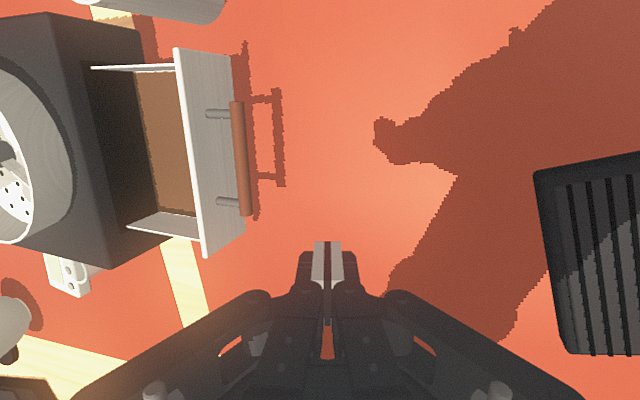

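```bash
python3 -m jog '[[0.015,0.015,-0.02,0,0,0,1],[0.029,0.025,-0.05,0,0,0,1],[0.029,0.035,-0.08,0,0,0,1],[0.029,0.044,-0.102,0,0,0,1],[0.029,0.044,-0.102,0,0,0,1]]'
cat >look.py <<'E'
from h import *
import sys
k=sys.argv[1]
s=sensors.read_state();R=cv2.Rodrigues(s["ee_rot"])[0]
d=np.load("pose.npz");print("rst",(d["M"].T@(s["eef_pos"][:2]-d["t"])).round(4),s["eef_pos"][2].round(4),"F",s["force"].round(1),"t",s["clock"])
T=np.eye(4);T[:3,:3]=R;T[:3,3]=s["eef_pos"];T=T@optics.camera_model("wrist")["hand_eye"];np.save("Tw.npy",T)
cv2.imwrite(f"pics/wrist{k}.png",optics.grab_frame("wrist")[:,:,::-1])
if len(sys.argv)>2:
    a=optics.grab_frame("top")[130:280,180:380,::-1];cv2.imwrite(f"pics/top{k}.png",cv2.resize(a,None,fx=4,fy=4,interpolation=cv2.INTER_CUBIC))
E
python3 look.py 3 1
```

```text
clock: 2.7
eef_pos: [0.5894, -0.2592, 0.0479]
ee_rot: [-2.786, 0.167, -0.027]
force: [0.2, 1.3, -0.5]
gripper_width: 0.0
rst [-4.216e-01  4.000e-04] 0.0479 F [ 0.2  1.3 -0.5] t 2.7
```

View pics/wrist3.png

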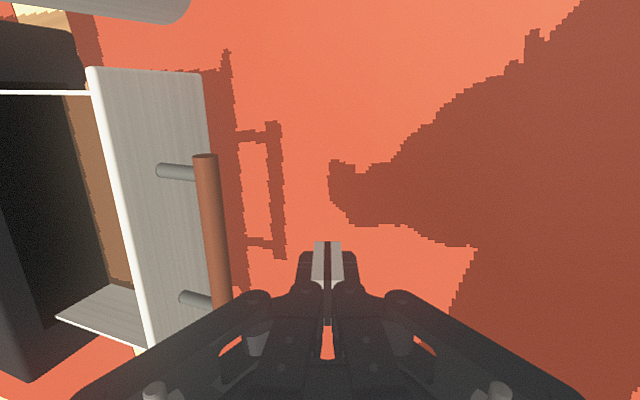

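View pics/top3.png

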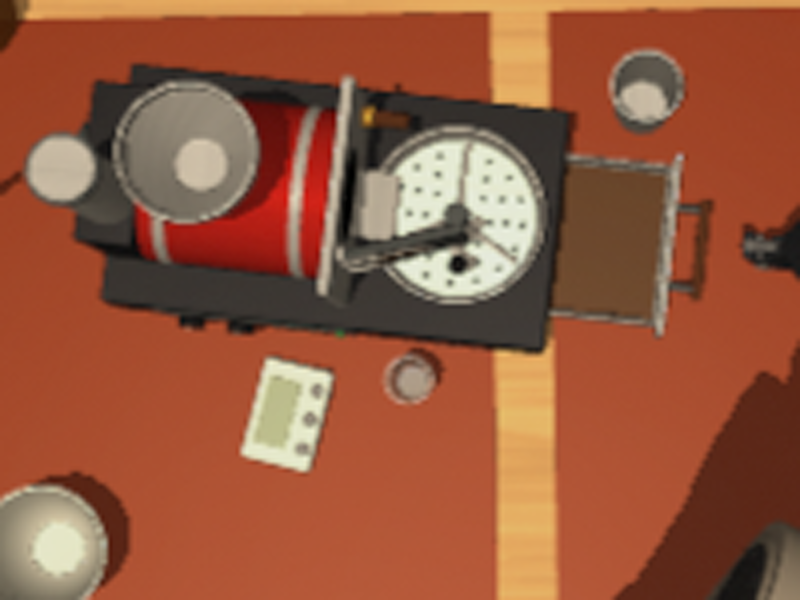

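```bash
python3 -m jog '[[0.001,0.01,0,0,0,0,1],[0.0025,0.02,0,0,0,0,1],[0.004,0.03,0,0,0,0,1],[0.0045,0.035,0,0,0,0,1],[0.005,0.04,0,0,0,0,1],[0.0055,0.045,0,0,0,0,1]]'; python3 look.py 4
```

```text
clock: 3.4
eef_pos: [0.5953, -0.2173, 0.0494]
ee_rot: [-2.787, 0.172, -0.032]
force: [-0.6, -0.9, -0.0]
gripper_width: -0.0002
rst [-3.793e-01 -3.000e-04] 0.0494 F [-0.6 -0.9 -0. ] t 3.4
```

View pics/wrist4.png

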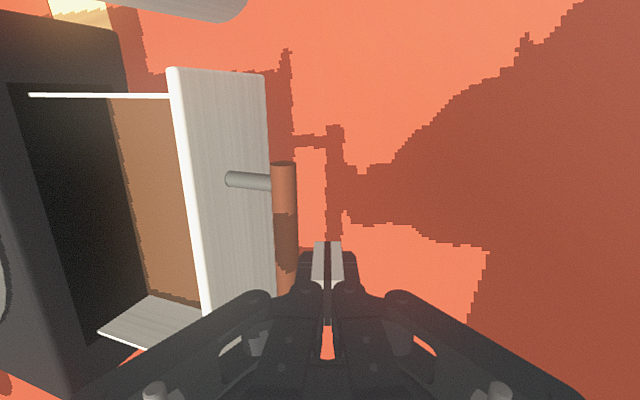

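```bash
python3 -m jog '[[0.001,0.006,0,0,0,0,1],[0.0015,0.012,0,0,0,0,1],[0.0025,0.02,0,0,0,0,1],[0.0035,0.028,0,0,0,0,1],[0.0045,0.036,0,0,0,0,1],[0.0055,0.044,0,0,0,0,1],[0.0065,0.052,0,0,0,0,1],[0.0075,0.06,0,0,0,0,1]]'; python3 look.py 5
```

```text
clock: 4.25
eef_pos: [0.6029, -0.1568, 0.0493]
ee_rot: [-2.787, 0.172, -0.032]
force: [0.7, -1.7, -0.3]
gripper_width: 0.0
rst [-3.184e-01 -3.000e-04] 0.0493 F [ 0.7 -1.7 -0.3] t 4.25
```

View pics/wrist5.png

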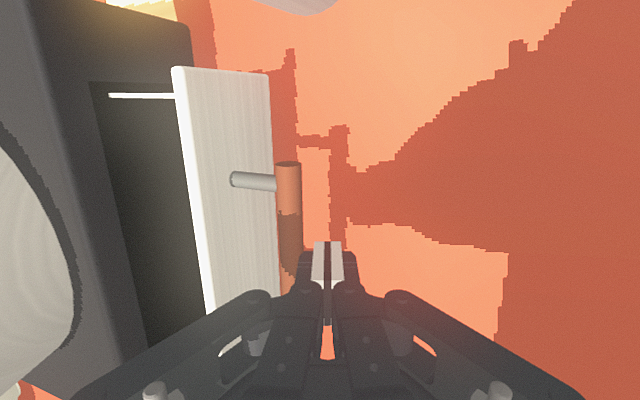

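```bash
python3 -m jog '[[0.001,0.006,0,0,0,0,1],[0.0015,0.013,0,0,0,0,1],[0.0025,0.02,0,0,0,0,1],[0.0035,0.026,0,0,0,0,1],[0.004,0.031,0,0,0,0,1],[0.0044,0.035,0,0,0,0,1],[0.0048,0.038,0,0,0,0,1]]'; python3 look.py 6
```

```text
clock: 5.0
eef_pos: [0.6076, -0.1192, 0.0493]
ee_rot: [-2.787, 0.172, -0.032]
force: [-0.5, -2.3, 0.7]
gripper_width: 0.0002
rst [-2.804e-01 -2.000e-04] 0.0493 F [-0.5 -2.3  0.7] t 5.0
```

View pics/wrist6.png

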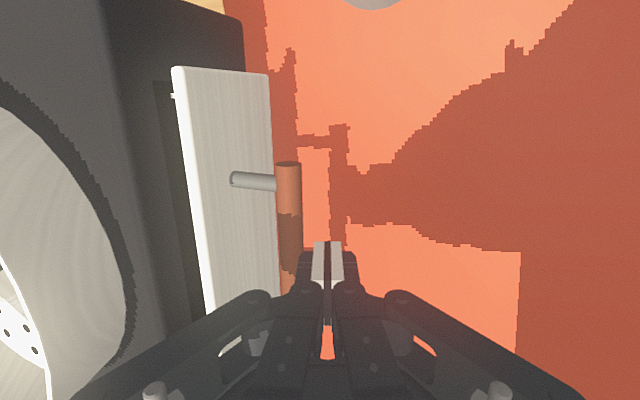

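```bash
python3 -m jog '[[0.0002,0.002,0,0,0,0,1],[0.0005,0.004,0,0,0,0,1],[0.0008,0.006,0,0,0,0,1],[0.001,0.008,0,0,0,0,1],[0.001,0.008,0,0,0,0,1]]'; python3 -m jog '[[0.0002,0.002,0,0,0,0,1],[0.0004,0.003,0,0,0,0,1],[0.0004,0.003,0,0,0,0,1]]';python3 -m jog '[[0.0002,0.002,0,0,0,0,1],[0.0004,0.003,0,0,0,0,1],[0.0004,0.003,0,0,0,0,1]]'; python3 look.py 7
```

```text
clock: 5.55
eef_pos: [0.6086, -0.1111, 0.0493]
ee_rot: [-2.787, 0.172, -0.032]
force: [-0.2, -1.4, 0.3]
gripper_width: -0.0002
clock: 5.85
eef_pos: [0.609, -0.1083, 0.0493]
ee_rot: [-2.787, 0.172, -0.032]
force: [-0.4, -0.4, 0.8]
gripper_width: 0.0002
clock: 6.15
eef_pos: [0.6093, -0.1061, 0.0493]
ee_rot: [-2.788, 0.173, -0.032]
force: [-1.6, -4.4, 1.7]
gripper_width: -0.0002
rst [-0.2673 -0.0003] 0.0493 F [-1.6 -4.4  1.7] t 6.15
```

View pics/wrist7.png

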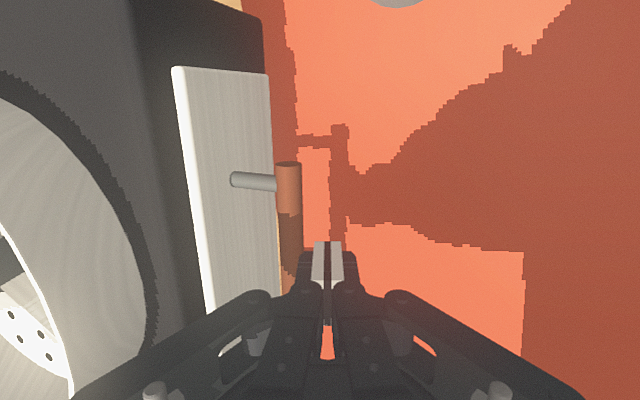

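```bash
python3 -m jog '[[0.0001,0.001,0,0,0,0,1],[0.0002,0.002,0,0,0,0,1],[0.0002,0.002,0,0,0,0,1]]'; python3 -m jog '[[0.0001,0.001,0,0,0,0,1],[0.0002,0.002,0,0,0,0,1],[0.0002,0.002,0,0,0,0,1]]'
```

```text
clock: 6.5
eef_pos: [0.6094, -0.1059, 0.0493]
ee_rot: [-2.789, 0.175, -0.033]
force: [-4.4, -11.9, 3.5]
gripper_width: -0.0002
clock: 6.8
eef_pos: [0.6094, -0.1056, 0.0492]
ee_rot: [-2.791, 0.177, -0.033]
force: [-6.9, -20.2, 7.2]
gripper_width: -0.0001
```

```bash
python3 -m jog '[[-0.0005,-0.004,0,0,0,0,1],[-0.002,-0.015,0,0,0,0,1],[-0.004,-0.03,0,0,0,0,1],[-0.007,-0.055,0,0,0,0,1],[-0.007,-0.055,0.04,0,0,0,1],[-0.007,-0.055,0.08,0,0,0,1],[-0.007,-0.055,0.12,0,0,0,1],[-0.007,-0.055,0.16,0,0,0,1]]'; python3 -m jog '[[-0.01,0,0.04,0,0,0,1],[-0.02,0.0,0.08,0,0,0,1],[-0.03,0.03,0.09,0,0,0,1],[-0.045,0.06,0.09,0,0,0,1],[-0.06,0.09,0.09,0,0,0,1],[-0.07,0.12,0.09,0,0,0,1],[-0.07,0.12,0.09,0,0,0,1]]'; python3 look.py 8 1
```

```text
clock: 7.6
eef_pos: [0.6024, -0.1574, 0.2109]
ee_rot: [-2.787, 0.173, -0.032]
force: [0.4, -0.5, -0.6]
gripper_width: -0.0001
clock: 8.3
eef_pos: [0.5315, -0.0334, 0.2999]
ee_rot: [-2.787, 0.166, -0.031]
force: [-1.2, -0.3, 0.3]
gripper_width: -0.0001
rst [-0.2048  0.086 ] 0.2999 F [-1.2 -0.3  0.3] t 8.3
```

View pics/wrist8.png

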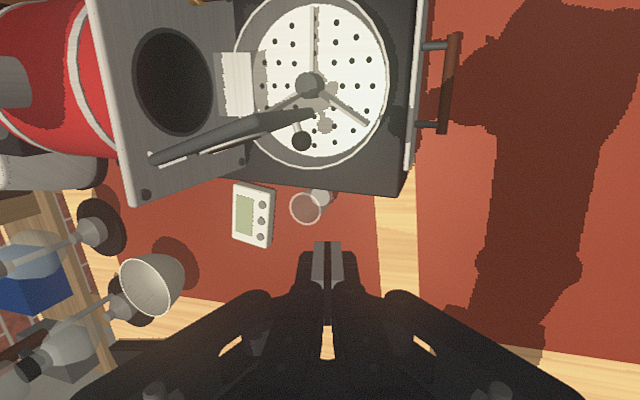

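View pics/top8.png

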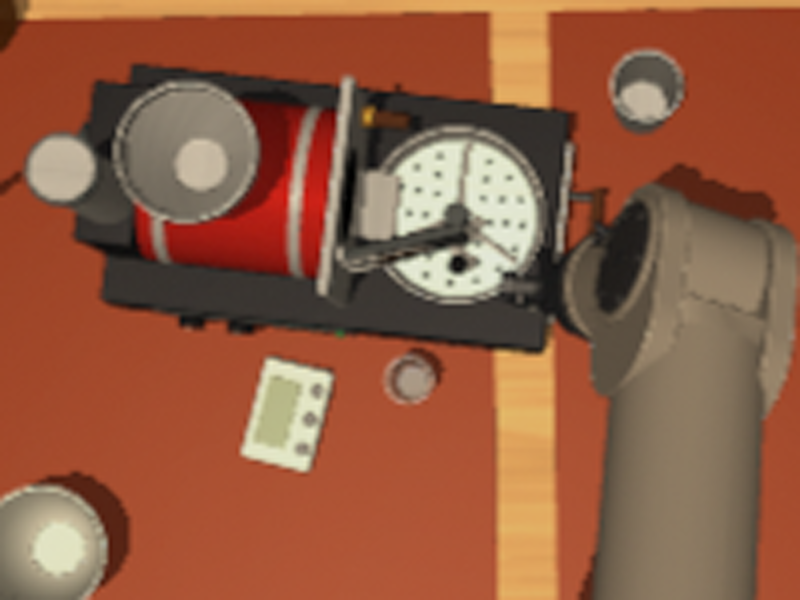

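```bash
python3 - <<'E'
from h import *
T=np.load("Tw.npy");d=np.load("pose.npz");M,t=d["M"],d["t"]
inv=lambda p:(M.T@(p[:2]-t)).round(4)
for n,u,v,z in(("free",318,112,.25),("freeupper",262,114,.25),("hingeend",150,157,.25),("ball",301,141,.16),("tray",307,80,.136),("drawer panel top",405,170,.086)):print(n,inv(pl("wrist",u,v,z,T)))
E
```

```text
free [-0.1804  0.0172]
freeupper [-0.1405  0.0196]
hingeend [-0.0334  0.0567]
ball [-0.1269  0.051 ]
tray [-0.1236 -0.0052]
drawer panel top [-0.2202  0.0885]
```

```bash
python3 -m jog '[[0,0.03,0,0,0,0,1],[0,0.06,-0.01,0,0,0,1],[0.001,0.077,-0.04,0,0,0,1],[0.001,0.077,-0.07,0,0,0,1],[0.001,0.077,-0.095,0,0,0,1],[0.001,0.077,-0.095,0,0,0,1]]'; python3 look.py 9 1
```

```text
clock: 9.0
eef_pos: [0.5326, 0.0393, 0.2013]
ee_rot: [-2.787, 0.175, -0.025]
force: [-0.4, -0.2, 0.1]
gripper_width: -0.0003
rst [-0.1326  0.094 ] 0.2013 F [-0.4 -0.2  0.1] t 9.0
```

View pics/wrist9.png

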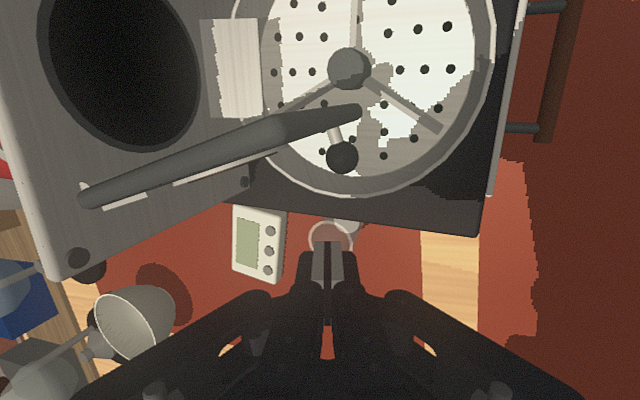

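View pics/top9.png

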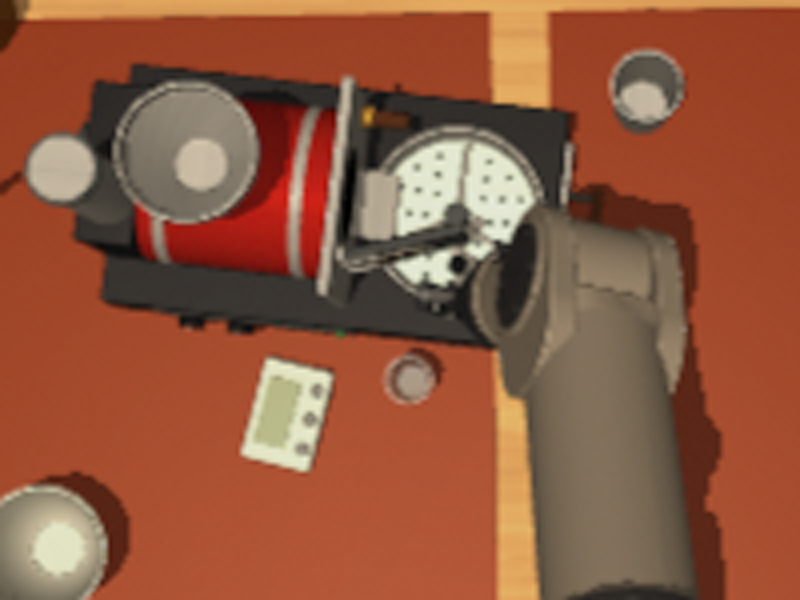

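```bash
cat >wp.py <<'E'
from h import *
d=np.load("pose.npz");M,t=d["M"],d["t"];h=np.array([-.028,.06])
s=sensors.read_state()["eef_pos"][:2]
for th in np.arange(1.3,-.06,-.1):
    p=h+.095*np.array([-np.sin(th),-np.cos(th)])+.019*np.array([-np.cos(th),np.sin(th)])
    print(round(th,2),p.round(4),(M@p+t-s).round(4))
E
python3 wp.py
```

```text
1.3 [-0.1246  0.0529] [0.0401 0.0025]
1.2 [-0.1234  0.0433] [0.0498 0.0025]
1.1 [-0.1213  0.0338] [0.0594 0.0034]
1.0 [-0.1182  0.0247] [0.0689 0.0053]
0.9 [-0.1142  0.0158] [0.0782 0.0082]
0.8 [-0.1094  0.0074] [0.0871 0.0119]
0.7 [-0.1037 -0.0004] [0.0956 0.0165]
0.6 [-0.0973 -0.0077] [0.1036 0.022 ]
0.5 [-0.0902 -0.0143] [0.111  0.0282]
0.4 [-0.0825 -0.0201] [0.1178 0.0351]
0.3 [-0.0742 -0.0251] [0.1238 0.0427]
0.2 [-0.0655 -0.0293] [0.1291 0.0508]
0.1 [-0.0564 -0.0326] [0.1335 0.0595]
-0.0 [-0.047 -0.035] [0.137  0.0685]
```

```bash
python3 -m jog '[[0.012,0.001,0,0,0,0,1],[0.024,0.002,0,0,0,0,1],[0.034,0.0025,0,0,0,0,1],[0.042,0.0025,0,0,0,0,1],[0.05,0.0025,0,0,0,0,1],[0.055,0.003,0,0,0,0,1],[0.06,0.0035,0,0,0,0,1]]';python3 look.py 10
```

```text
clock: 9.8
eef_pos: [0.594, 0.0441, 0.2042]
ee_rot: [-2.787, 0.172, -0.031]
force: [-1.0, 0.9, 0.7]
gripper_width: -0.0004
rst [-0.1202  0.0337] 0.2042 F [-1.   0.9  0.7] t 9.8
```

View pics/wrist10.png

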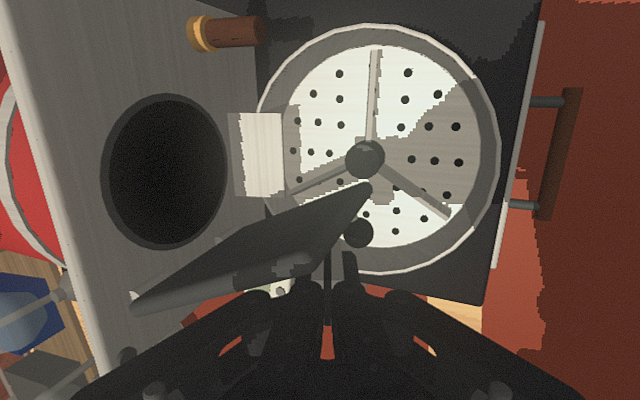

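```bash
cat >dp.py <<'E'
from h import *
d=np.load("pose.npz");M,t=d["M"],d["t"];h=np.array([-.028,.06]);T=np.load("Tw.npy")
for th in (1.25,1.1,1,.9,.8,.6,.4,.2,.1,0):
    o=[]
    for r,of,z in((.117,.008,.25),(.117,-.002,.25),(.117,-.002,.145),(.0,.008,.25)):
        p=h+r*np.array([-np.sin(th),-np.cos(th)])+of*np.array([-np.cos(th),np.sin(th)])
        o.append(proj("wrist",[*(M@p+t),z],T).round(0).tolist())
    print(th,o)
E
python3 dp.py
```

```text
1.25 [[339.0, 318.0], [331.0, 294.0], [383.0, 201.0], [133.0, 325.0]]
1.1 [[324.0, 275.0], [312.0, 251.0], [374.0, 177.0], [135.0, 325.0]]
1 [[310.0, 246.0], [295.0, 222.0], [366.0, 161.0], [136.0, 325.0]]
0.9 [[293.0, 217.0], [276.0, 193.0], [356.0, 145.0], [136.0, 324.0]]
0.8 [[273.0, 189.0], [254.0, 167.0], [344.0, 131.0], [137.0, 324.0]]
0.6 [[227.0, 138.0], [206.0, 121.0], [318.0, 107.0], [138.0, 322.0]]
0.4 [[176.0, 99.0], [154.0, 88.0], [289.0, 89.0], [139.0, 320.0]]
0.2 [[126.0, 74.0], [106.0, 69.0], [258.0, 79.0], [139.0, 318.0]]
0.1 [[102.0, 68.0], [83.0, 65.0], [243.0, 77.0], [139.0, 317.0]]
0 [[80.0, 64.0], [63.0, 65.0], [229.0, 76.0], [138.0, 316.0]]
```

```bash
python3 -m jog '[[0.005,0.001,0,0,0,0,1],[0.0095,0.002,0,0,0,0,1],[0.014,0.0033,0,0,0,0,1],[0.019,0.0048,0,0,0,0,1],[0.0233,0.0066,0,0,0,0,1],[0.028,0.0085,0,0,0,0,1],[0.032,0.0108,0,0,0,0,1],[0.036,0.013,0,0,0,0,1]]';python3 look.py 11;python3 wp.py
```

```text
clock: 10.65
eef_pos: [0.6301, 0.0572, 0.2043]
ee_rot: [-2.787, 0.172, -0.032]
force: [-1.5, -0.0, -0.2]
gripper_width: 0.0001
rst [-0.1026 -0.0005] 0.2043 F [-1.5 -0.  -0.2] t 10.65
1.3 [-0.1246  0.0529] [-0.0562 -0.0156]
1.2 [-0.1234  0.0433] [-0.0465 -0.0156]
1.1 [-0.1213  0.0338] [-0.0369 -0.0147]
1.0 [-0.1182  0.0247] [-0.0274 -0.0128]
0.9 [-0.1142  0.0158] [-0.0181 -0.0099]
0.8 [-0.1094  0.0074] [-0.0092 -0.0062]
0.7 [-0.1037 -0.0004] [-0.0007 -0.0016]
0.6 [-0.0973 -0.0077] [0.0073 0.0039]
0.5 [-0.0902 -0.0143] [0.0147 0.0101]
0.4 [-0.0825 -0.0201] [0.0215 0.017 ]
0.3 [-0.0742 -0.0251] [0.0275 0.0246]
0.2 [-0.0655 -0.0293] [0.0328 0.0328]
0.1 [-0.0564 -0.0326] [0.0372 0.0414]
-0.0 [-0.047 -0.035] [0.0407 0.0504]
```

View pics/wrist11.png

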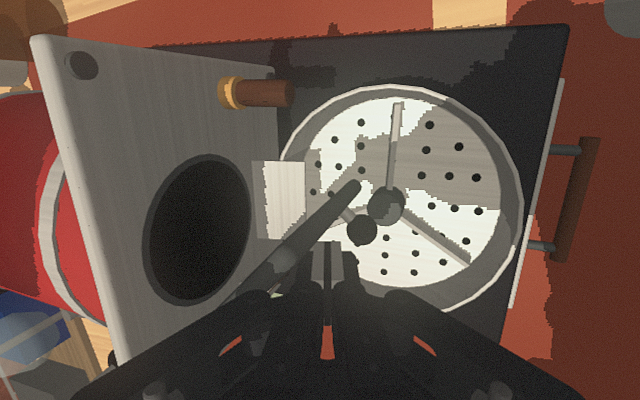

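```bash
python3 -m jog '[[0.004,0.002,0,0,0,0,1],[0.008,0.004,0,0,0,0,1],[0.0115,0.007,0,0,0,0,1],[0.015,0.01,0,0,0,0,1],[0.0185,0.0135,0,0,0,0,1],[0.0215,0.017,0,0,0,0,1],[0.0245,0.021,0,0,0,0,1],[0.0275,0.025,0,0,0,0,1]]';python3 look.py 12;python3 wp.py|tail -4;python3 dp.py|tail -6
```

```text
clock: 11.5
eef_pos: [0.6575, 0.0824, 0.2043]
ee_rot: [-2.787, 0.172, -0.032]
force: [-0.6, -0.3, -1.1]
gripper_width: -0.0004
rst [-0.0742 -0.0245] 0.2043 F [-0.6 -0.3 -1.1] t 11.5
0.3 [-0.0742 -0.0251] [ 0.0004 -0.0009]
0.2 [-0.0655 -0.0293] [0.0056 0.0072]
0.1 [-0.0564 -0.0326] [0.01   0.0158]
-0.0 [-0.047 -0.035] [0.0135 0.0249]
0.8 [[397.0, 360.0], [379.0, 339.0], [410.0, 224.0], [224.0, 436.0]]
0.6 [[352.0, 311.0], [331.0, 292.0], [384.0, 200.0], [225.0, 435.0]]
0.4 [[301.0, 269.0], [278.0, 255.0], [354.0, 181.0], [226.0, 433.0]]
0.2 [[247.0, 239.0], [225.0, 230.0], [322.0, 169.0], [226.0, 432.0]]
0.1 [[221.0, 228.0], [200.0, 222.0], [307.0, 165.0], [226.0, 431.0]]
0 [[196.0, 220.0], [177.0, 217.0], [292.0, 163.0], [226.0, 430.0]]
```

View pics/wrist12.png

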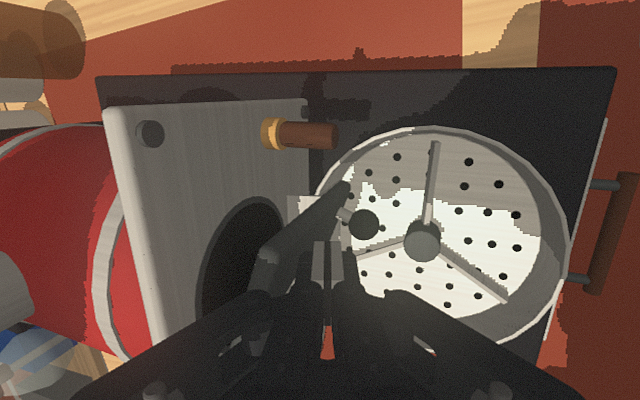

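```bash
python3 -m jog '[[0.002,0.003,0,0,0,0,1],[0.004,0.0055,0,0,0,0,1],[0.0055,0.008,0,0,0,0,1],[0.007,0.0105,0,0,0,0,1],[0.0085,0.013,0,0,0,0,1],[0.0095,0.0155,0,0,0,0,1],[0.0105,0.018,0,0,0,0,1],[0.0115,0.02,0,0,0,0,1]]';python3 look.py 13;python3 wp.py|tail -2;python3 dp.py|tail -3
```

```text
clock: 12.35
eef_pos: [0.6689, 0.1022, 0.2043]
ee_rot: [-2.787, 0.172, -0.032]
force: [-1.2, -0.7, 0.4]
gripper_width: 0.0001
rst [-0.0531 -0.0333] 0.2043 F [-1.2 -0.7  0.4] t 12.35
0.1 [-0.0564 -0.0326] [-0.0011 -0.0036]
-0.0 [-0.047 -0.035] [0.0024 0.0054]
0.2 [[299.0, 269.0], [275.0, 260.0], [352.0, 184.0], [263.0, 459.0]]
0.1 [[271.0, 258.0], [247.0, 251.0], [335.0, 180.0], [263.0, 458.0]]
0 [[244.0, 249.0], [222.0, 245.0], [319.0, 178.0], [263.0, 457.0]]
```

View pics/wrist13.png

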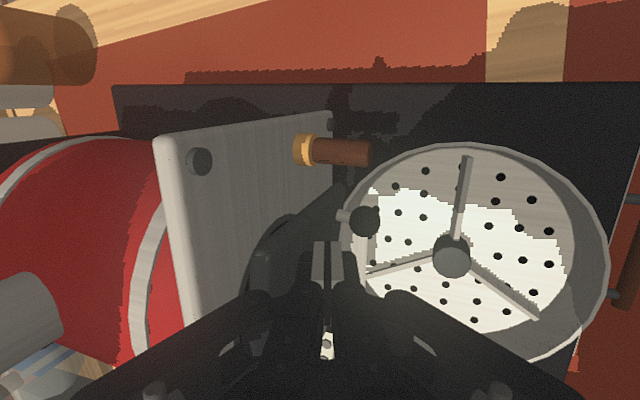

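```bash
python3 -m jog '[[0.0006,0.0015,0,0,0,0,1],[0.0012,0.003,0,0,0,0,1],[0.0016,0.0045,0,0,0,0,1],[0.002,0.006,0,0,0,0,1],[0.002,0.006,0,0,0,0,1]]';python3 -m jog '[[0.0003,0.0015,0,0,0,0,1],[0.0006,0.003,0,0,0,0,1],[0.0006,0.003,0,0,0,0,1]]';python3 -m jog '[[0.0002,0.001,0,0,0,0,1],[0.0004,0.002,0,0,0,0,1],[0.0004,0.002,0,0,0,0,1]]';python3 look.py 14;python3 dp.py|tail -3
```

```text
clock: 12.9
eef_pos: [0.6709, 0.1083, 0.2043]
ee_rot: [-2.787, 0.172, -0.032]
force: [0.2, -0.6, -0.3]
gripper_width: -0.0002
clock: 13.2
eef_pos: [0.6715, 0.1113, 0.2044]
ee_rot: [-2.787, 0.172, -0.032]
force: [0.1, 0.1, 0.5]
gripper_width: 0.0004
clock: 13.5
eef_pos: [0.6718, 0.1132, 0.2044]
ee_rot: [-2.787, 0.172, -0.032]
force: [0.3, -0.5, 0.8]
gripper_width: -0.0
rst [-0.0419 -0.0349] 0.2044 F [ 0.3 -0.5  0.8] t 13.5
0.2 [[328.0, 279.0], [302.0, 269.0], [368.0, 188.0], [283.0, 470.0]]
0.1 [[298.0, 267.0], [274.0, 260.0], [351.0, 184.0], [283.0, 469.0]]
0 [[270.0, 258.0], [247.0, 253.0], [335.0, 182.0], [283.0, 468.0]]
```

View pics/wrist14.png

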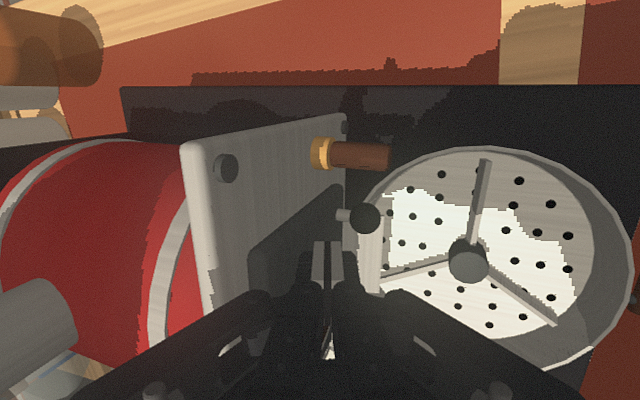

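```bash
python3 -m jog '[[0.0001,0.001,0,0,0,0,1],[0.0002,0.002,0,0,0,0,1],[0.0002,0.002,0,0,0,0,1]]';python3 -m jog '[[0.0001,0.001,0,0,0,0,1],[0.0002,0.002,0,0,0,0,1],[0.0002,0.002,0,0,0,0,1]]';python3 -m jog '[[0.0001,0.001,0,0,0,0,1],[0.0002,0.002,0,0,0,0,1],[0.0002,0.002,0,0,0,0,1]]'
```

```text
clock: 13.85
eef_pos: [0.672, 0.1142, 0.2043]
ee_rot: [-2.788, 0.173, -0.032]
force: [-0.6, -4.4, 1.9]
gripper_width: 0.0
clock: 14.15
eef_pos: [0.6721, 0.1144, 0.2042]
ee_rot: [-2.789, 0.175, -0.032]
force: [-5.3, -14.4, 7.5]
gripper_width: -0.0002
clock: 14.45
eef_pos: [0.6722, 0.1146, 0.2042]
ee_rot: [-2.791, 0.177, -0.032]
force: [-11.0, -21.5, 11.2]
gripper_width: -0.0004
```

Firm stop at about 25 N. I'll back off, lift clear and check.

```bash
python3 -m jog '[[-0.0005,-0.004,0,0,0,0,1],[-0.001,-0.012,0,0,0,0,1],[-0.003,-0.025,0,0,0,0,1],[-0.004,-0.035,0.02,0,0,0,1],[-0.005,-0.04,0.05,0,0,0,1],[-0.006,-0.05,0.09,0,0,0,1],[-0.008,-0.07,0.11,0,0,0,1],[-0.01,-0.09,0.11,0,0,0,1]]';python3 look.py 15 1;python3 dp.py|tail -3
```

```text
clock: 15.25
eef_pos: [0.6634, 0.0281, 0.3181]
ee_rot: [-2.787, 0.17, -0.039]
force: [0.8, -0.2, -1.0]
gripper_width: -0.0002
rst [-0.1274 -0.0371] 0.3181 F [ 0.8 -0.2 -1. ] t 15.25
0.2 [[274.0, 180.0], [263.0, 177.0], [314.0, 153.0], [258.0, 299.0]]
0.1 [[261.0, 176.0], [250.0, 174.0], [304.0, 151.0], [258.0, 298.0]]
0 [[248.0, 173.0], [237.0, 172.0], [294.0, 150.0], [258.0, 298.0]]
```

View pics/wrist15.png

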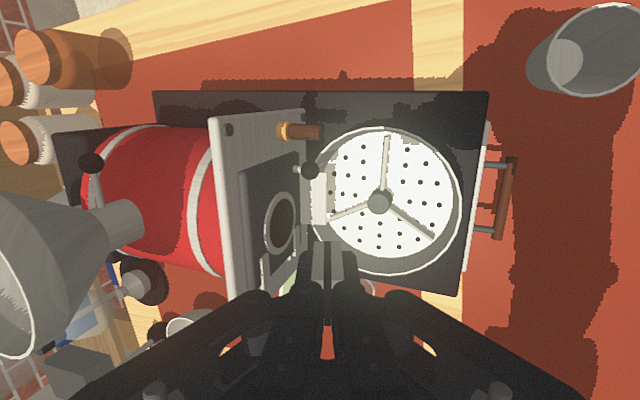

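View pics/top15.png

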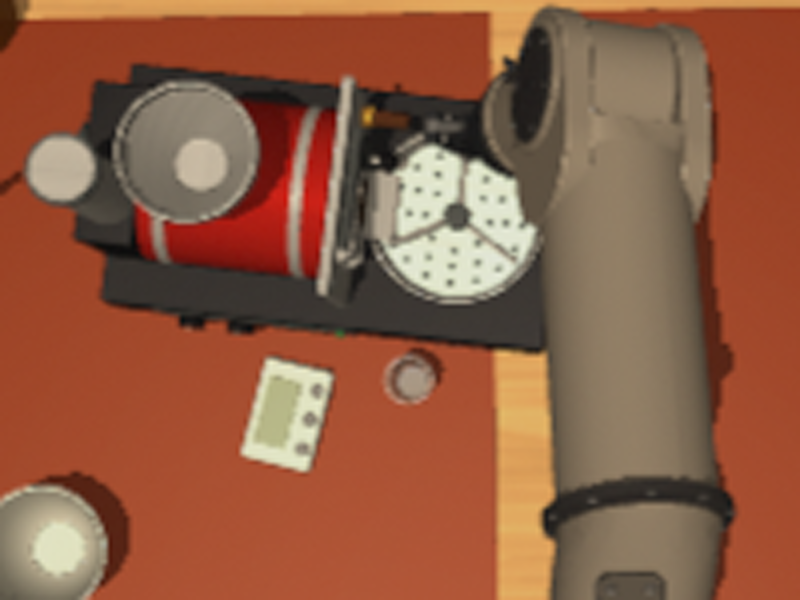

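```bash
python3 -m jog '[[-0.01,-0.04,0.02,0,0,0,1],[-0.02,-0.08,0.03,0,0,0,1],[-0.03,-0.12,0.03,0,0,0,1],[-0.05,-0.16,0.03,0,0,0,1],[-0.07,-0.2,0.03,0,0,0,1],[-0.09,-0.24,0.03,0,0,0,1],[-0.09,-0.24,0.03,0,0,0,1]]';python3 look.py 16 1
python3 - <<'E'
from h import *
a=optics.grab_frame("scene")[80:310,270:450,::-1];cv2.imwrite("pics/scene16.png",cv2.resize(a,(468,598),interpolation=cv2.INTER_CUBIC))
E
```

```text
clock: 16.05
eef_pos: [0.5695, -0.2177, 0.3436]
ee_rot: [-2.788, 0.184, -0.032]
force: [-0.1, -0.0, -0.3]
gripper_width: -0.0002
rst [-0.383   0.0253] 0.3436 F [-0.1 -0.  -0.3] t 16.05
```

View pics/scene16.png

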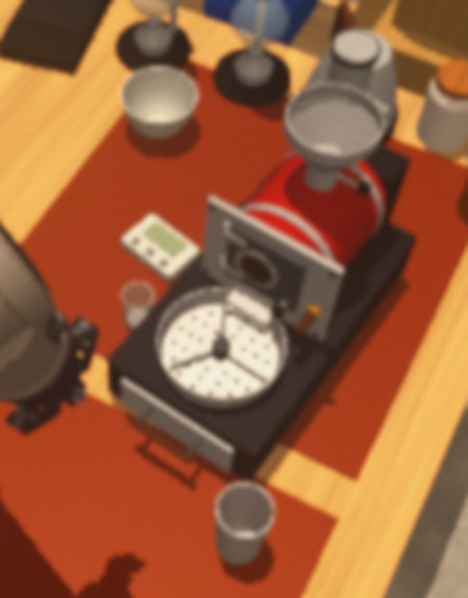

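View pics/top16.png

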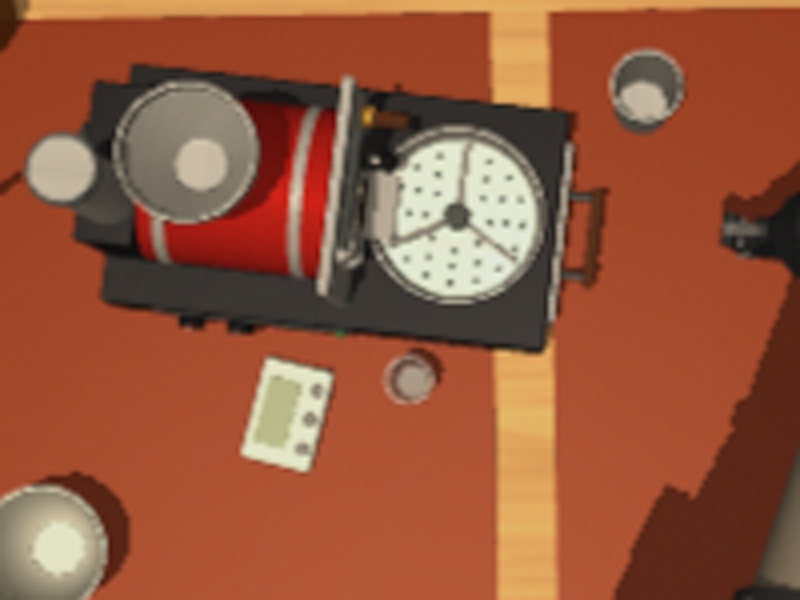

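```bash
python3 - <<'E'
from h import *
d=np.load("pose.npz");M,t=d["M"],d["t"]
for u,v in((606,188),(597,283)):print((M.T@(pl("top",*crop(u,v),.061)[:2]-t)).round(4))
from workcell import env
print(env.hand_in())
E
```

```text
[-0.2621 -0.0523]
[-0.2633  0.0443]
the job is handed in; nothing more can be done
None
```

The chaff drawer is fully home and the drum door is fully shut. I handed the job in at about 16 s with the arm clear of everything. I pushed both with closed fingertips, the drawer by its bar handle and the door near its free edge, slowly until each met a firm stop at about 22–27 N.

- **Drawer:** the handle's front now measures at roaster x of about -0.262 to -0.263. It should be at -0.262 when home, so the reading agrees within the 2 mm calibration.
- **Door:** in the wrist view its top corner sits where a door at angle 0 should be, to within a few pixels. The scene view also shows it flat against the face plate.
- **Loose things:** the cup, glass, timer and bowl look unmoved in the before and after pictures. The scale and paddle were not in the last pictures I viewed; the arm passed well above both and never met anything unexpected.

No check failed. One mismatch remained: the door's starting angle read 1.31 rad from the top camera and 1.23 rad from the wrist camera. It made no difference, because I followed the door by contact.

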